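# Open the unlocked drawer and set the polish on its sloped rest

## Robot

A 6-joint arm with a two-finger parallel gripper is mounted at the origin on the work surface. World frame = base frame: x ahead of the robot, y to its left, z up, the work surface at z = 0. Lengths are in m, angles in rad, forces in N, time in s.
With the tool pointing down it reaches from about 0.25 to 0.8 m from the base axis. Payload 8.5 kg.
Tool frame: the origin (TCP) lies midway between the tips of the shut fingers; the grasp point (between the pads) lies 19 mm behind it (arm.grasp_offset is the distance from the TCP to the grasp point, in m); z points along the fingers, y is the line along which they close (so a half turn about z gives the same grasp; the last joint's range is limited). The gripper opens to 85 mm and grips with 20 to 120 N. Pads are 22 mm wide; open, the fingers measure 114 mm over their backs; the gripper's body (76 mm by 85 mm) begins 54 mm behind the grasp point. The pads swing forward as they close: fully open they stand 13 mm farther back than shut.
Start: joints at [1.26, 0.238, -0.013, 1.319, 0, 1.571], TCP at [0.161, 0.5, 0.231] pointing down, gripper open.
Joint ranges: [-2.66, 2.66], [-1.03, 1.9], [-1.14, 1.46], [-1.82, 2.27], [-1.45, 1.34], [-3.14, 3.14]. Speed limits (rad/s): [2.22, 2.22, 2.79, 3.14, 3.14, 3.14].

## Interface

Orientations are given as a rotation vector (axis times angle).
In Python, from cell import arm gives the robot as it stands.
- The arm moves only by the tool move_arm, never from a script. Its argument "steps" is a list that holds one entry, the list of rows, each a list of 6 numbers: the shift along the world's x, y, z as a fraction of full scale, then the turn, a rotation vector about the world's x, y, z as a fraction of full scale. A call has exactly 10 rows; each row is the pose to reach, as a shift and turn from the pose commanded when the call began, turning the shorter way round; what a row does not reach only later rows make up. Full scale, the value 1, is 200 mm for a shift and 180 degrees for a turn. A row lasts 1/10 s, in which the tool goes at most 50 mm and 8.59 degrees, less where a joint would pass 70% of its speed; a pose out of reach is approached as far as the arm can. A call with a number of a shift or a turn outside -1 to 1 is refused whole. A call with a gripper value outside its range is refused whole. "grip" is the closure, from 0 (fully open) to 1 (shut), set as the call begins (left out, the last holds). The fingers move at their own pace and stop on an object; "newtons" is the grip in N (left out, the last holds). Time passes only in rows, so rows that repeat a pose let the fingers close, or fill a call up. It gives the time, the measured TCP pose, the force, the opening and the grip force at its end, in the units of the state.
- arm.state(): the state, without advancing time (a new reading comes with each control period).
- arm.snapshot(name): name is "scene" or "top"; returns a dict with "image" (400x640x3 uint8, blue, green, red), "fx", "fy", "cx", "cy" (pixels), "dist_coeffs" ([k1, k2, p1, p2, k3] as OpenCV has them; the pictures are not rectified), "rvec" (rotation vector, rad) and "tvec" (3), from world to camera coordinates, as OpenCV has them. Camera axes: x right, y down, z forward; pixel columns grow to the right and rows downward; lengths in m; the calibration is good to about 2 mm. A picture is of the moment at which its call begins. There is no depth.
- arm.finish_job(): hands the job in; it is judged then, once.
The state is a dict: "t": time; "qpos": joint angles; "dq": joint speeds; "tau": joint torques, N m; "tcp_pos": TCP position; "tcp_rot": TCP orientation; "contact_force": force on the tool from outside, world axes, zero at the start; "torque": the same for the moment, N m; "opening": finger opening in m; "grasp_force": force on a finger pad.
Only numpy, scipy, OpenCV 4.12 (cv2) and the standard library are available. Lean on these libraries where they do the work, as an engineer would, in place of code of your own. Each camera call takes 0.05 s, during which the arm holds its last target. There are 200 camera calls.

## Task

One of the cabinet's two drawers is locked and nothing shows which: feel for it with gentle tugs, without wrenching, and pull the other one fully open. Then take the red-lidded polish tin from the bench, lay it upright and flat on the sloped metal rest inside that drawer, and leave the drawer fully open for the cobbler. Do not knock over the tin, and leave the black tin and the glue jar where they are.

Things in the scene. Friction and masses are not known exactly. Their poses are not given: they have to be found in the camera images.
- cabinet: green bench-top cabinet, fixed to the bench, 280 mm deep (x), 390 wide (y), 130 high, with two identical wooden drawers side by side whose fronts face -x (the robot). Origin: at bench height under the middle of the front (the drawer fronts' outer face, halfway between the drawers); x points into the cabinet, y to its left (robot's left), z up
- left_drawer (a joint): travel (m) of the left (+y) drawer: 0 shut, 0.16 fully out at its stop, sliding along cabinet -x. Friction about 2 N, stays where left; if locked it gives about 5 mm, then stops hard. Front 183 mm wide, 85 high, 15 thick, top edge 115 above the bench; box inside 159 wide, 223 long, 66 deep, floor 40 above the bench, walls 6 thick
- right_drawer (a joint): travel (m) of the right (-y) drawer: 0 shut, 0.16 fully out at its stop, sliding along cabinet -x. Friction about 2 N, stays where left; if locked it gives about 5 mm, then stops hard. Front 183 mm wide, 85 high, 15 thick, top edge 115 above the bench; box inside 159 wide, 223 long, 66 deep, floor 40 above the bench, walls 6 thick
- left_handle (a point): centre of the left drawer's brass bar handle, 105 mm above the bench. Bar 10 mm thick, 100 long along the cabinet's y, its axis 40 in front of the drawer front: 35 mm clear between bar and front; 8 mm posts join them 43 mm either side of the centre. Axes as the cabinet's
- right_handle (a point): centre of the right drawer's brass bar handle, 105 mm above the bench. Bar 10 mm thick, 100 long along the cabinet's y, its axis 40 in front of the drawer front: 35 mm clear between bar and front; 8 mm posts join them 43 mm either side of the centre. Axes as the cabinet's
- left_rest (a point): sloped aluminium rest in the left drawer, moving with it: plate 80 (x) by 76 mm (y), tilted 0.3 rad, low side to the front. Origin: middle of its upper face, 72 mm above the bench, 140.5 behind the handle bar, on the drawer's centre line; z: upward normal, x: up the slope, away from the front. A 12 mm lip closes the low end (40 mm from origin); other edges open
- right_rest (a point): sloped aluminium rest in the right drawer, moving with it: plate 80 (x) by 76 mm (y), tilted 0.3 rad, low side to the front. Origin: middle of its upper face, 72 mm above the bench, 140.5 behind the handle bar, on the drawer's centre line; z: upward normal, x: up the slope, away from the front. A 12 mm lip closes the low end (40 mm from origin); other edges open
- red_tin: round closed shoe-polish tin with a bright red lid, 58 mm across (lid trim 60), 30 mm high, about 0.12 kg, standing on the bench to the robot's left or right. Origin: centre of its underside; z up through the lid
- black_tin: same kind of tin with a black lid, 58 mm across, 30 high; leave alone. Origin: centre of its underside
- glue_jar: jar with yellow label and white cap, 58 mm across, 70 high; leave alone. Origin: centre of its underside
Things that resemble listed ones, but are neither listed nor needed, are in the scene too. What is shaped like the red_tin but turquoise or yellow is not meant.

How it is judged:
On the way:
1. the unlocked drawer is pulled fully open (value of joint any of left_drawer, right_drawer above 0.14 m), for 0.2 s.
At the end, for the whole second after the job is handed in: the unlocked drawer stands at least 140 mm open; the red tin lies on that drawer's rest, at rest, its underside flat on the plate (within 0.1 rad and 5 mm) and its centre within 20 mm of the plate's centre along the slope and 22 mm across (((value of joint left_drawer above 0.14 m and x of red_tin in the frame of left_rest between -0.02 and 0.02 m and y of red_tin in the frame of left_rest between -0.022 and 0.022 m and z of red_tin in the frame of left_rest between -0.004 and 0.005 m and angle between the z axis of red_tin and the z axis of left_rest, either way round below 0.1 rad) or (value of joint right_drawer above 0.14 m and x of red_tin in the frame of right_rest between -0.02 and 0.02 m and y of red_tin in the frame of right_rest between -0.022 and 0.022 m and z of red_tin in the frame of right_rest between -0.004 and 0.005 m and angle between the z axis of red_tin and the z axis of right_rest, either way round below 0.1 rad)) and linear speed of red_tin below 0.01 m/s); the robot touches nothing.
It fails at once if a drawer or the cabinet is wrenched (over 40 N on it from the robot) (contact force between any of the fingers, the arm and cabinet above 40 N).
It fails at once if the red tin is tipped over (more than 0.8 rad) (angle between red_tin's own z axis and vertical above 0.8 rad).
It fails at once if the black tin or glue jar is moved (30 mm or more) (distance of any of black_tin, glue_jar from where it was at the start of the episode above 0.03 m).
It also fails if it takes over 61 s, if anything falls off the work surface, if the arm or the gripper's body presses on something with over 40 N, if the wrist force passes 120 N, or if a joint passes its speed limit or range.

## Working session

There is one attempt and no reset: what is moved stays moved. The work goes in short steps, Python scripts to look and compute and a tool call to move; the robot and the scene stay as the last step left them, time stands still between calls to the robot, and variables do not carry over. Pictures are saved under pics/ and viewed, at most 10 in all, crops included, and the job is handed in when it is done.

Besides the shell and the picture viewer there is one more tool, called after ">>>" as a command line: name --argument value ..., lists and objects as JSON in quotes. move_arm: Moves the arm, as the interface text tells. Shift numbers are shares of 200 mm and turn numbers shares of 180 degrees, none past 1 either way. Its arguments: {"type":"object","properties":{"steps":{"type":"array"},"grip":{"type":"number"},"newtons":{"type":"number"}},"required":["steps"]}

```bash
ls; mkdir -p pics
python3 - <<'E'
from cell import arm
import cv2,json
s=arm.state(); print(s)
for n in("scene","top"):
    d=arm.snapshot(n); cv2.imwrite(f"pics/{n}0.png",d["image"])
    print(n,{k:v for k,v in d.items() if k!="image"})
E
```

```text
pics
{'t': 0.0, 'qpos': array([ 1.26003570e+00,  2.38734240e-01, -1.42335412e-02,  1.31921083e+00,
        1.56044264e-05,  1.57081031e+00]), 'dq': array([-0.00210924, -0.00018505,  0.00037714, -0.00094565, -0.00015469,
       -0.00073351]), 'tau': array([-7.67788333e-05, -5.38772786e+01,  3.46439159e+01,  1.85760681e-02,
       -1.09930502e-04, -2.18355531e-06]), 'tcp_pos': array([0.1604056 , 0.49946271, 0.23071011]), 'tcp_rot': array([-4.86165935e-01, -3.10351441e+00,  2.14117527e-03]), 'contact_force': array([ 0.69122077,  0.52401419, -0.21629001]), 'torque': array([ 0.03865717, -0.01686941, -0.01162542]), 'grasp_force': 0.0, 'opening': 0.08579016090007337}
scene {'fx': 377.6404304265271, 'fy': 377.6404304265271, 'cx': 313.99395203638585, 'cy': 185.62529339026617, 'dist_coeffs': array([0.02011635, 0.        , 0.        , 0.        , 0.        ]), 'rvec': array([ 1.13166664,  2.32329478, -1.03531726]), 'tvec': array([ 0.36424268, -0.24462224,  1.58105637])}
top {'fx': 448.0816929033618, 'fy': 448.0816929033618, 'cx': 318.2851190759263, 'cy': 195.72062038628192, 'dist_coeffs': array([-0.10459544,  0.        ,  0.        ,  0.        ,  0.        ]), 'rvec': array([ 2.14849519, -2.16991432,  0.10896205]), 'tvec': array([0.00605836, 0.60210472, 1.34996226])}
```

View pics/scene0.png

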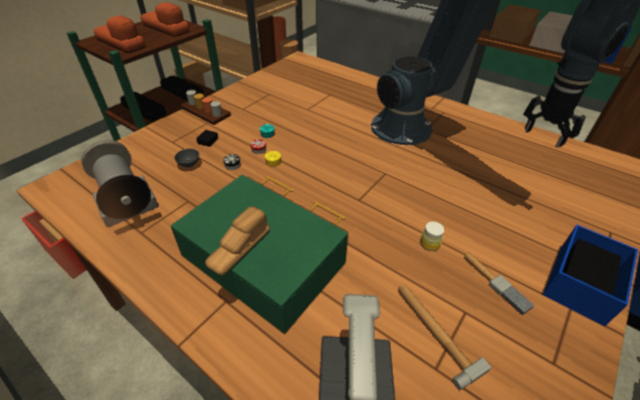

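View pics/top0.png

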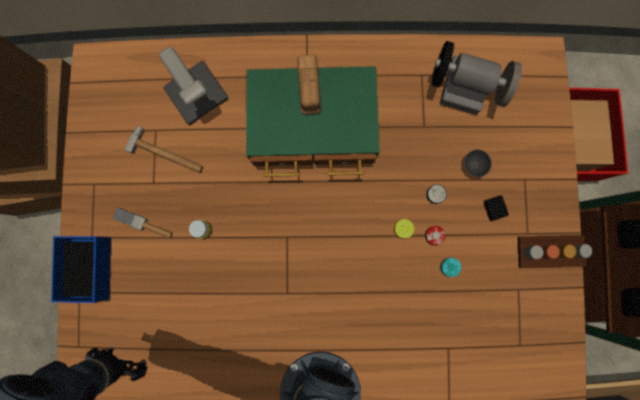

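The scene view shows the arm (upper right), the cabinet and four tins. In the top view the robot is at the bottom, +x is up and -y is to the right. The handle bars are near (282,177) and (346,177).

Candidates for the red tin (top view):
- Red lid at (435,235)
- Yellow at (404,229)
- Turquoise at (452,267)
- Black or white-marked at (437,194)
- Dark bowl at (477,163)
- Small reddish jar on the shelf at (553,252)

I choose (435,235) and will check it in a close crop.

```bash
cat > h.py <<'E'
import numpy as np,cv2
from cell import arm
def ray(d,uv,z):
    K=np.array([[d["fx"],0,d["cx"]],[0,d["fy"],d["cy"]],[0,0,1]])
    R=cv2.Rodrigues(d["rvec"])[0]; c=-R.T@d["tvec"]
    n=cv2.undistortPoints(np.array([[uv]],float),K,d["dist_coeffs"])[0,0]
    v=R.T@np.array([n[0],n[1],1]); return c+v*(z-c[2])/v[2]
def blobs(d,lo,hi,box,amin=8):
    u0,v0,u1,v1=box; hsv=cv2.cvtColor(d["image"],cv2.COLOR_BGR2HSV)[v0:v1,u0:u1]
    m=cv2.inRange(hsv,lo,hi); n,l,st,c=cv2.connectedComponentsWithStats(m)
    return [(c[i]+[u0,v0],st[i]+[u0,v0,0,0,0]) for i in range(1,n) if st[i,4]>=amin]
E
python3 - <<'E'
from h import *
d=arm.snapshot("top")
for name,lo,hi in(("red",(168,120,90),(180,255,255)),("red2",(0,190,90),(6,255,255)),("yellow",(22,150,120),(35,255,255)),("turq",(80,100,80),(95,255,255))):
    for c,s in blobs(d,lo,hi,(380,180,480,290)): print(name,c.round(1),s,ray(d,c,.03).round(4))
I=d["image"]
a=cv2.resize(I[180:290,380:480],None,fx=4,fy=4,interpolation=cv2.INTER_CUBIC)
b=cv2.resize(I[140:195,235:390],None,fx=4,fy=4,interpolation=cv2.INTER_CUBIC)
out=np.zeros((580,800,3),np.uint8); out[:220,:620]=b; 
a=cv2.resize(a,(327,360)); out[220:580,:327]=a
cv2.imwrite("pics/c1.png",out)
for c,s in blobs(d,(18,120,110),(32,255,255),(235,145,390,195)): print("brass",c.round(1),s,ray(d,c,.105).round(4))
for c,s in blobs(d,(60,80,20),(85,255,200),(220,50,400,170),500): print("green",c,s,ray(d,(s[0],s[1]+s[3]),.13),ray(d,(s[0]+s[2],s[1]+s[3]),.13))
E
```

```text
red2 [430.7 229.1] [427 226   9   7  35] [ 0.4954 -0.3455  0.03  ]
red2 [439.3 228.2] [437 226   6   5  18] [ 0.4978 -0.3725  0.03  ]
red2 [430.7 241.6] [428 240   6   4  14] [ 0.4568 -0.3444  0.03  ]
yellow [404.2 228.3] [395 219  20  20 307] [ 0.499  -0.2632  0.03  ]
turq [450.8 267. ] [442 258  19  19 280] [ 0.3782 -0.4045  0.03  ]
brass [330.4 162.2] [330 160   2   5   9] [ 0.6933 -0.0375  0.105 ]
brass [356.7 169.7] [347 160  16  15  55] [ 0.67   -0.1145  0.105 ]
brass [277.9 172.8] [264 162  35  15 106] [0.6635 0.1179 0.105 ]
brass [295.4 164.5] [295 161   2   8  14] [0.6877 0.066  0.105 ]
brass [334.2 172.9] [328 170  16   5  39] [ 0.6612 -0.0482  0.105 ]
green [311.84216843 113.27795559] [ 247   68  132   88 9998] [0.71005075 0.20585329 0.13      ] [ 0.70553479 -0.17823452  0.13      ]
```

View pics/c1.png

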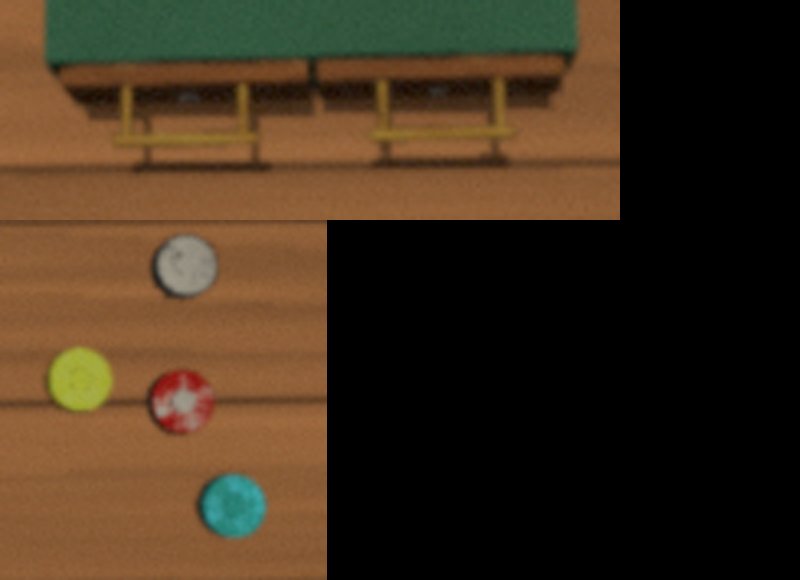

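The crop shows the red tin with its white motif at about (435.7,235.4) in full-image pixels, with yellow to its left, turquoise below and the white-marked tin above. The handle bars run from (264,175) to (299.5,175) on the left and from (328,173.3) to (363.8,173.3) on the right. The choice of tin is confirmed.

Run:
```python
from h import *
d=arm.snapshot("top")
# tin: non-wood mask via saturated red or whitish, around estimate
P=lambda x,y,x0,y0,s:(x0+(x+.5)/s-.5,y0+(y+.5)/s-.5)
hsv=cv2.cvtColor(d["image"],cv2.COLOR_BGR2HSV)[218:254,418:454].astype(int)
m=((hsv[...,0]<7)|(hsv[...,0]>165)|((hsv[...,1]<90)&(hsv[...,2]>90))).astype(np.uint8)
n,l,st,c=cv2.connectedComponentsWithStats(m);i=1+np.argmax(st[1:,4])
cn=max(cv2.findContours((l==i).astype(np.uint8),0,2)[0],key=cv2.contourArea)
print(st[i],cv2.minEnclosingCircle(cn))
print("tin eye",ray(d,P(182,181,380,180,3.27),.03)," circle",ray(d,np.array(cv2.minEnclosingCircle(cn)[0])+[418,218],.03))
for nm,a,b,v in(("L",115,258,140),("R",372,515,133)):
    p,q=ray(d,P(a,v-1 if 0 else v,235,140,4),.107),ray(d,P(b,v,235,140,4),.107); print(nm,p.round(4),q.round(4),((p+q)/2).round(4),np.linalg.norm(p-q))
# cross-check in scene view: brass
e=arm.snapshot("scene")
for c,s in blobs(e,(18,120,110),(32,255,255),(250,165,360,230)): print("brass",c.round(1),s,ray(e,c,.105).round(4))
for lo,hi in(((0,170,110),(6,255,255)),((165,100,90),(180,255,255))):
  for c,s in blobs(e,lo,hi,(240,130,290,175)): print("red",c.round(1),s,ray(e,c,.025).round(4))
# bar line per column (row of max brassness) in top
h=cv2.cvtColor(d["image"],cv2.COLOR_BGR2HSV).astype(int)
for u in(268,275,282,289,296,332,339,346,353,360):
    col=d["image"][168:182,u].astype(int); w=np.clip(col[:,1]-col[:,0]-20,0,None); print(u,w.tolist())
```

```text
[  8   8  20  19 277] ((17.150224685668945, 16.661434173583984), 9.855691909790039)
tin eye [ 0.47693594 -0.35934977  0.03      ]  circle [ 0.47799825 -0.35888572  0.03      ]
L [0.6582 0.1606 0.107 ] [0.6569 0.0551 0.107 ] [0.6576 0.1079 0.107 ] 0.10550810425155455
R [ 0.6612 -0.0287  0.107 ] [ 0.6601 -0.1338  0.107 ] [ 0.6607 -0.0813  0.107 ] 0.10511766779758314
brass [272.5 165.4] [268 165  10   2  16] [ 0.6098 -0.156   0.105 ]
brass [279.  184.3] [262 177  31  18  74] [ 0.6656 -0.0774  0.105 ]
brass [329.1 211.1] [311 202  34  21  98] [0.6626 0.1111 0.105 ]
red [257.4 147.4] [254 147   8   2  11] [ 0.4957 -0.3473  0.025 ]
268 [6, 11, 17, 21, 19, 26, 41, 39, 20, 22, 20, 21, 17, 4]
275 [7, 16, 16, 19, 23, 36, 47, 37, 23, 21, 23, 20, 10, 1]
282 [9, 15, 17, 18, 18, 29, 44, 41, 24, 21, 22, 20, 8, 0]
289 [8, 14, 19, 19, 19, 30, 41, 38, 24, 20, 22, 18, 10, 0]
296 [27, 28, 33, 29, 30, 41, 38, 33, 26, 22, 19, 20, 8, 0]
332 [17, 17, 16, 19, 35, 45, 39, 15, 8, 9, 8, 8, 0, 0]
339 [12, 16, 18, 19, 31, 40, 31, 23, 21, 22, 20, 8, 0, 0]
346 [14, 17, 15, 23, 29, 38, 30, 23, 22, 21, 17, 11, 0, 3]
353 [11, 16, 19, 27, 38, 37, 25, 21, 23, 21, 17, 7, 2, 1]
360 [35, 40, 39, 41, 44, 35, 25, 19, 19, 16, 9, 2, 0, 0]
```

>>> move_arm --steps '[[[0.1,-0.1,0,0,0,-0.04],[0.2,-0.2,0,0,0,-0.08],[0.3,-0.3,0,0,0,-0.12],[0.4,-0.4,0,0,0,-0.16],[0.5,-0.5,0,0,0,-0.2],[0.6,-0.6,0,0,0,-0.24],[0.7,-0.7,0,0,0,-0.28],[0.8,-0.8,0,0,0,-0.32],[0.9,-0.9,0,0,0,-0.36],[1,-1,0,0,0,-0.395]]]' --grip 0.6 --newtons 20

```text
t: 1.25
tcp_pos: [0.3612, 0.2989, 0.2313]
tcp_rot: [-2.206, -2.237, 0.0]
contact_force: [0.1, 0.5, 0.2]
opening: 0.0342
grasp_force: 0.0
```

>>> move_arm --steps '[[[0.13,-0.13,0,0,0,0],[0.26,-0.26,0,0,0,0],[0.4,-0.4,0,0,0,0],[0.55,-0.53,0,0,0,0],[0.7,-0.67,0,0,0,0],[0.85,-0.8,0,0,0,0],[1,-0.95,0,0,0,0],[1,-0.95,0,0,0,0],[1,-0.95,0,0,0,0],[1,-0.95,0,0,0,0]]]'

```text
t: 2.25
tcp_pos: [0.5599, 0.1102, 0.2312]
tcp_rot: [-2.199, -2.242, 0.001]
contact_force: [-0.5, 0.5, 0.5]
opening: 0.0341
grasp_force: 0.0
```

>>> move_arm --steps '[[[0.17,0,0,0,0,0],[0.34,0,0,0,0,0],[0.5,0,0,0,0,0],[0.5,0,-0.1,0,0,0],[0.5,0,-0.2,0,0,0],[0.5,0,-0.3,0,0,0],[0.5,0,-0.4,0,0,0],[0.5,0,-0.45,0,0,0],[0.5,0,-0.5,0,0,0],[0.5,0,-0.5,0,0,0]]]'

```text
t: 3.25
tcp_pos: [0.6598, 0.1103, 0.1305]
tcp_rot: [-2.199, -2.243, 0.002]
contact_force: [0.2, 0.1, -0.6]
opening: 0.0341
grasp_force: 0.0
```

>>> move_arm --steps '[[[0,0,-0.03,0,0,0],[0,0,-0.06,0,0,0],[0,0,-0.09,0,0,0],[0,0,-0.12,0,0,0],[0,0,-0.15,0,0,0],[0,0,-0.18,0,0,0],[0,0,-0.21,0,0,0],[0,0,-0.24,0,0,0],[0,0,-0.24,0,0,0],[0,0,-0.24,0,0,0]]]'

```text
t: 4.25
tcp_pos: [0.6605, 0.1098, 0.0832]
tcp_rot: [-2.2, -2.242, 0.0]
contact_force: [0.4, 0.5, -0.1]
opening: 0.0342
grasp_force: 0.0
```

Run:
```python
from h import *
a=arm.snapshot("top")["image"][120:220,230:400];b=arm.snapshot("scene")["image"][130:270,240:400]
out=np.zeros((600,680,3),np.uint8);a=cv2.resize(a,(476,280));b=cv2.resize(b,(366,320));out[:280,:476]=a;out[280:,:366]=b
cv2.imwrite("pics/c2.png",out);s=arm.state();print(s["tcp_pos"],s["contact_force"],s["qpos"])
```

```text
[0.6607488  0.10982886 0.08359066] [ 0.25208534 -0.45082968 -0.11996653] [1.64700646e-01 5.57351905e-01 1.02288634e-01 1.11532758e+00
 2.66765574e-05 1.71644049e+00]
```

View pics/c2.png

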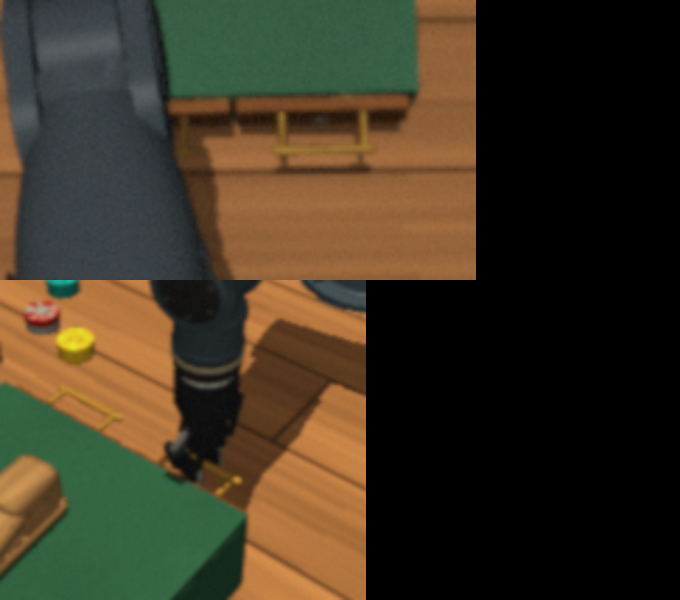

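The far finger sits in the gap behind the left bar, and nothing is touching. Gentle tug next.

>>> move_arm --steps '[[[-0.01,0,0,0,0,0],[-0.02,0,0,0,0,0],[-0.03,0,0,0,0,0],[-0.04,0,0,0,0,0],[-0.05,0,0,0,0,0],[-0.055,0,0,0,0,0],[-0.06,0,0,0,0,0],[-0.065,0,0,0,0,0],[-0.07,0,0,0,0,0],[-0.07,0,0,0,0,0]]]'

```text
t: 5.35
tcp_pos: [0.6465, 0.1098, 0.0833]
tcp_rot: [-2.2, -2.242, 0.0]
contact_force: [-0.1, -0.2, 0.9]
opening: 0.0342
grasp_force: 0.0
```

>>> move_arm --steps '[[[-0.003,0,0,0,0,0],[-0.006,0,0,0,0,0],[-0.008,0,0,0,0,0],[-0.01,0,0,0,0,0],[-0.012,0,0,0,0,0],[-0.014,0,0,0,0,0],[-0.016,0,0,0,0,0],[-0.018,0,0,0,0,0],[-0.02,0,0,0,0,0],[-0.02,0,0,0,0,0]]]'

```text
t: 6.35
tcp_pos: [0.6424, 0.1098, 0.0833]
tcp_rot: [-2.2, -2.242, 0.0]
contact_force: [1.5, -0.0, -0.4]
opening: 0.0339
grasp_force: 0.8
```

>>> move_arm --steps '[[[-0.002,0,0,0,0,0],[-0.004,0,0,0,0,0],[-0.006,0,0,0,0,0],[-0.008,0,0,0,0,0],[-0.01,0,0,0,0,0],[-0.012,0,0,0,0,0],[-0.014,0,0,0,0,0],[-0.016,0,0,0,0,0],[-0.018,0,0,0,0,0],[-0.02,0,0,0,0,0]]]'

```text
t: 7.35
tcp_pos: [0.6385, 0.1098, 0.0833]
tcp_rot: [-2.2, -2.242, 0.0]
contact_force: [1.3, -1.3, -1.2]
opening: 0.0342
grasp_force: 1.0
```

>>> move_arm --steps '[[[-0.001,0,0,0,0,0],[-0.002,0,0,0,0,0],[-0.003,0,0,0,0,0],[-0.004,0,0,0,0,0],[-0.005,0,0,0,0,0],[-0.006,0,0,0,0,0],[-0.007,0,0,0,0,0],[-0.008,0,0,0,0,0],[-0.009,0,0,0,0,0],[-0.01,0,0,0,0,0]]]'

```text
t: 8.35
tcp_pos: [0.6365, 0.1098, 0.0833]
tcp_rot: [-2.2, -2.242, 0.0]
contact_force: [2.8, -2.0, 0.5]
opening: 0.0341
grasp_force: 1.0
```

>>> move_arm --steps '[[[-0.001,0,0,0,0,0],[-0.002,0,0,0,0,0],[-0.003,0,0,0,0,0],[-0.004,0,0,0,0,0],[-0.005,0,0,0,0,0],[-0.006,0,0,0,0,0],[-0.007,0,0,0,0,0],[-0.008,0,0,0,0,0],[-0.009,0,0,0,0,0],[-0.01,0,0,0,0,0]]]'

```text
t: 9.35
tcp_pos: [0.6345, 0.1098, 0.0833]
tcp_rot: [-2.2, -2.242, 0.0]
contact_force: [1.2, -1.6, 0.1]
opening: 0.0341
grasp_force: 1.0
```

>>> move_arm --steps '[[[-0.001,0,0,0,0,0],[-0.002,0,0,0,0,0],[-0.003,0,0,0,0,0],[-0.004,0,0,0,0,0],[-0.005,0,0,0,0,0],[-0.006,0,0,0,0,0],[-0.007,0,0,0,0,0],[-0.008,0,0,0,0,0],[-0.009,0,0,0,0,0],[-0.01,0,0,0,0,0]]]'

```text
t: 10.35
tcp_pos: [0.6325, 0.1098, 0.0833]
tcp_rot: [-2.2, -2.242, 0.0]
contact_force: [1.7, -1.8, 0.5]
opening: 0.0342
grasp_force: 1.0
```

10 mm of travel at a steady 1–2 N means the left drawer is unlocked. Pulling it open.

>>> move_arm --steps '[[[-0.05,0,0,0,0,0],[-0.13,0,0,0,0,0],[-0.22,0,0,0,0,0],[-0.31,0,0,0,0,0],[-0.4,0,0,0,0,0],[-0.49,0,0,0,0,0],[-0.57,0,0,0,0,0],[-0.64,0,0,0,0,0],[-0.69,0,0,0,0,0],[-0.72,0,0,0,0,0]]]'

```text
t: 11.35
tcp_pos: [0.4877, 0.1099, 0.0835]
tcp_rot: [-2.2, -2.243, -0.0]
contact_force: [3.7, -1.8, -0.5]
opening: 0.0343
grasp_force: 1.2
```

>>> move_arm --steps '[[[-0.003,0,0,0,0,0],[-0.006,0,0,0,0,0],[-0.009,0,0,0,0,0],[-0.012,0,0,0,0,0],[-0.015,0,0,0,0,0],[-0.015,0,0,0,0,0],[0.01,0,0,0,0,0],[0.03,0,0,0,0,0],[0.045,0,0,0,0,0],[0.045,0,0,0,0,0]]]'

```text
t: 12.35
tcp_pos: [0.498, 0.1098, 0.0832]
tcp_rot: [2.2, 2.242, -0.0]
contact_force: [0.2, -0.1, 0.3]
opening: 0.0344
grasp_force: 0.0
```

>>> move_arm --steps '[[[0,0,0.15,0,0,0],[0,0,0.35,0,0,0],[0,0,0.55,0,0,0],[0,-0.1,0.7,0,0,0.04],[0,-0.25,0.7,0,0,0.08],[0,-0.4,0.7,0,0,0.12],[0,-0.55,0.7,0,0,0.16],[0,-0.7,0.7,0,0,0.2],[0,-0.85,0.7,0,0,0.24],[0,-1,0.7,0,0,0.28]]]'

```text
t: 13.35
tcp_pos: [0.4972, -0.0914, 0.2233]
tcp_rot: [-1.028, -2.968, 0.0]
contact_force: [0.8, -0.1, -0.3]
opening: 0.0337
grasp_force: 0.0
```

>>> move_arm --steps '[[[-0.01,-0.15,0,0,0,0.04],[-0.02,-0.3,0,0,0,0.08],[-0.04,-0.45,0,0,0,0.12],[-0.06,-0.6,0,0,0,0.16],[-0.08,-0.75,0,0,0,0.2],[-0.1,-0.88,0,0,0,0.22],[-0.1,-1,0,0,0,0.22],[-0.1,-1,0,0,0,0.22],[-0.1,-1,0,0,0,0.22],[-0.1,-1,0,0,0,0.22]]]' --grip 0

```text
t: 14.35
tcp_pos: [0.4774, -0.2895, 0.2232]
tcp_rot: [0.03, -3.141, -0.001]
contact_force: [-0.2, -0.2, 0.1]
opening: 0.0851
grasp_force: 0.0
```

Run:
```python
from h import *
d=arm.snapshot("top");e=arm.snapshot("scene");I=d["image"]
s=arm.state();print(s["tcp_pos"],s["tcp_rot"],s["qpos"],s["opening"])
out=np.zeros((600,800,3),np.uint8);out[:280,:]=cv2.resize(I[130:270,230:630],(800,280));out[290:590,:400]=cv2.resize(e["image"][100:250,190:390],(400,300))
cv2.imwrite("pics/c3.png",out)
h=d["image"].astype(int)
for u in(268,275,282,289,296):
    col=h[190:240,u]; w=np.clip(col[:,1]-col[:,0]-20,0,None); print(u,w.tolist())
```

```text
[ 0.4776022  -0.28933751  0.22336843] [ 3.14184871e-02 -3.14139832e+00 -6.38972225e-05] [-5.44690868e-01  2.98360844e-01  4.97858350e-02  1.32227439e+00
  1.49731871e-05 -5.64693069e-01] 0.08553214920879955
268 [28, 32, 29, 30, 30, 29, 25, 27, 26, 30, 27, 29, 24, 28, 27, 26, 30, 28, 29, 28, 20, 15, 15, 13, 12, 10, 10, 13, 20, 25, 24, 25, 26, 24, 27, 30, 27, 29, 38, 50, 40, 23, 19, 17, 22, 21, 16, 12, 14, 18]
275 [0, 0, 0, 0, 0, 0, 0, 0, 0, 8, 25, 33, 31, 34, 34, 34, 34, 33, 31, 28, 21, 17, 16, 15, 13, 0, 0, 3, 2, 8, 14, 18, 17, 15, 21, 22, 21, 24, 41, 46, 34, 16, 8, 10, 18, 21, 14, 12, 13, 22]
282 [0, 0, 0, 0, 0, 0, 0, 0, 0, 9, 27, 31, 32, 29, 31, 32, 31, 30, 30, 29, 21, 17, 14, 14, 7, 0, 0, 0, 0, 6, 21, 21, 20, 22, 21, 21, 25, 24, 37, 40, 26, 10, 5, 8, 19, 19, 15, 8, 13, 17]
289 [0, 0, 0, 0, 0, 0, 0, 0, 3, 23, 29, 29, 29, 29, 31, 32, 29, 31, 29, 23, 18, 17, 11, 16, 7, 0, 2, 0, 2, 8, 18, 19, 22, 16, 21, 19, 23, 28, 44, 42, 25, 7, 9, 17, 22, 22, 13, 8, 15, 17]
296 [26, 25, 25, 25, 25, 26, 26, 26, 29, 32, 32, 34, 32, 33, 32, 32, 33, 30, 33, 26, 20, 17, 17, 14, 17, 32, 39, 44, 46, 45, 47, 43, 40, 44, 42, 45, 42, 47, 49, 42, 21, 7, 11, 15, 21, 18, 11, 10, 15, 18]
```

View pics/c3.png

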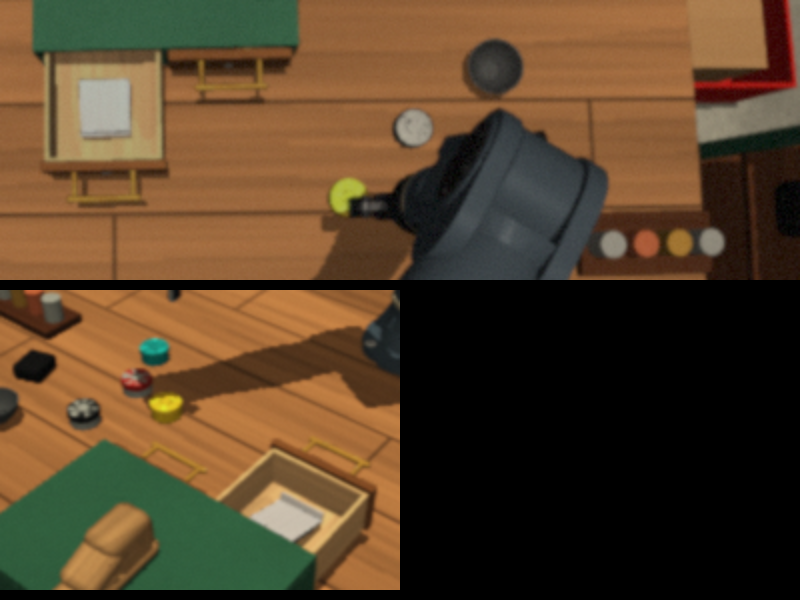

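The drawer stands fully open, with the grey rest in the middle of it (top view about (282,184)). The tins haven't moved and the gripper is beside the yellow tin, still high. Next: move over the red tin and descend.

>>> move_arm --steps '[[[0,-0.1,0,0,0,0],[0,-0.22,0,0,0,0],[0,-0.35,0,0,0,0],[0,-0.35,-0.1,0,0,0],[0,-0.35,-0.25,0,0,0],[0,-0.35,-0.4,0,0,0],[0,-0.35,-0.55,0,0,0],[0,-0.35,-0.7,0,0,0],[0,-0.35,-0.8,0,0,0],[0,-0.35,-0.8,0,0,0]]]'

```text
t: 15.45
tcp_pos: [0.4762, -0.3583, 0.0607]
tcp_rot: [0.031, -3.138, -0.005]
contact_force: [-0.7, 0.5, 0.1]
opening: 0.0851
grasp_force: 0.0
```

Run:
```python
from h import *
d=arm.snapshot("top");s=arm.state();print(s["tcp_pos"],s["tcp_rot"],s["contact_force"])
print("bar",ray(d,(281.8,228.8),.107))
hsv=cv2.cvtColor(d["image"],cv2.COLOR_BGR2HSV)[160:220,250:315]
m=cv2.inRange(hsv,(0,0,110),(180,60,255));n,l,st,c=cv2.connectedComponentsWithStats(m);i=1+np.argmax(st[1:,4]);print(st[i],c[i]+[250,160],ray(d,c[i]+[250,160],.072))
```

```text
[ 0.47710541 -0.35905223  0.06256092] [ 3.13528126e-02 -3.13953466e+00 -2.19313124e-03] [0.04168408 0.80111454 0.26764199]
bar [0.49835235 0.10624663 0.107     ]
[ 19   9  26  30 716] [281.91620112 183.51396648] [0.63602832 0.10902856 0.072     ]
```

>>> move_arm --steps '[[[0,0,-0.04,0,0,0],[0,0,-0.08,0,0,0],[0,0,-0.12,0,0,0],[0,0,-0.16,0,0,0],[0,0,-0.2,0,0,0],[0,0,-0.24,0,0,0],[0,0,-0.27,0,0,0],[0,0,-0.29,0,0,0],[0,0,-0.3,0,0,0],[0,0,-0.3,0,0,0]]]'

```text
t: 16.5
tcp_pos: [0.4775, -0.3601, 0.0031]
tcp_rot: [0.03, -3.141, -0.0]
contact_force: [0.2, -0.3, 0.6]
opening: 0.0852
grasp_force: 0.0
```

>>> move_arm --steps '[[[0,0,0,0,0,0],[0,0,0,0,0,0],[0,0,0,0,0,0],[0,0,0,0,0,0],[0,0,0,0,0,0],[0,0,0,0,0,0],[0,0,0,0,0,0],[0,0,0,0,0,0],[0,0,0,0,0,0],[0,0,0,0,0,0]]]' --grip 1 --newtons 30

```text
t: 17.5
tcp_pos: [0.4778, -0.3604, 0.0038]
tcp_rot: [-0.03, 3.141, -0.001]
contact_force: [-1.4, -0.3, 5.8]
opening: 0.0567
grasp_force: 32.2
```

>>> move_arm --steps '[[[0,0,0.04,0,0,0],[0,0,0.12,0,0,0],[0,0,0.25,0,0,0],[0,0,0.4,0,0,0],[0,0,0.55,0,0,0],[0,0,0.7,0,0,0],[0,0,0.85,0,0,0],[0.02,0.06,0.98,0,0,0],[0.05,0.15,0.98,0,0,0],[0.09,0.27,0.98,0,0,0]]]'

```text
t: 18.5
tcp_pos: [0.4958, -0.3064, 0.2005]
tcp_rot: [-0.028, 3.14, -0.002]
contact_force: [-0.6, -0.6, -2.3]
opening: 0.0567
grasp_force: 32.7
```

>>> move_arm --steps '[[[0.04,0.13,0,0,0,0],[0.08,0.26,0,0,0,0],[0.12,0.38,0,0,0,0],[0.16,0.5,0,0,0,0],[0.2,0.62,0,0,0,0],[0.24,0.74,0,0,0,0],[0.28,0.86,0,0,0,0],[0.32,0.95,0,0,0,0],[0.34,1,0,0,0,0],[0.34,1,0,0,0,0]]]'

```text
t: 19.5
tcp_pos: [0.5638, -0.1052, 0.1993]
tcp_rot: [0.033, -3.141, -0.0]
contact_force: [0.1, -0.1, -1.7]
opening: 0.0576
grasp_force: 32.6
```

>>> move_arm --steps '[[[0.04,0.13,0,0,-0.01,0],[0.08,0.26,0,0,-0.02,0],[0.12,0.38,0,0,-0.03,0],[0.16,0.5,0,0,-0.04,0],[0.2,0.62,0,0,-0.05,0],[0.24,0.74,0,0,-0.06,0],[0.28,0.86,0,0,-0.07,0],[0.32,0.95,0,0,-0.08,0],[0.34,1,0,0,-0.0955,0],[0.34,1,0,0,-0.0955,0]]]'

```text
t: 20.5
tcp_pos: [0.6306, 0.0938, 0.199]
tcp_rot: [-0.028, 2.842, -0.005]
contact_force: [-0.2, -0.1, -1.4]
opening: 0.0571
grasp_force: 32.7
```

Run:
```python
from h import *
from scipy.spatial.transform import Rotation as R
s=arm.state();print(s["tcp_pos"],s["contact_force"],s["opening"]);print(R.from_rotvec(s["tcp_rot"]).as_matrix().round(3))
print((np.array([.639,.108,.0775])-s["tcp_pos"])/.2)
```

```text
[0.6305698  0.09379879 0.19895702] [-0.18887901 -0.11539498 -1.44952863] 0.05714428789975407
[[-0.955 -0.019  0.295]
 [-0.02   1.    -0.   ]
 [-0.295 -0.006 -0.955]]
[ 0.04215102  0.07100603 -0.60728511]
```

>>> move_arm --steps '[[[0.02,0.04,-0.03,0,0,0],[0.04,0.07,-0.1,0,0,0],[0.04,0.07,-0.18,0,0,0],[0.04,0.07,-0.26,0,0,0],[0.04,0.07,-0.34,0,0,0],[0.04,0.07,-0.42,0,0,0],[0.04,0.07,-0.49,0,0,0],[0.04,0.07,-0.54,0,0,0],[0.04,0.07,-0.57,0,0,0],[0.04,0.07,-0.57,0,0,0]]]'

```text
t: 21.5
tcp_pos: [0.6393, 0.1074, 0.0843]
tcp_rot: [-0.026, 2.843, -0.005]
contact_force: [-0.3, -0.2, -1.1]
opening: 0.0571
grasp_force: 32.7
```

Run:
```python
from h import *
e=arm.snapshot("scene")["image"];d=arm.snapshot("top")["image"];s=arm.state();print(s["tcp_pos"],s["contact_force"])
out=np.zeros((500,800,3),np.uint8);out[:,:400]=cv2.resize(e[150:250,290:370],(400,500));out[:,400:]=cv2.resize(d[150:250,240:320],(400,500));cv2.imwrite("pics/c4.png",out)
```

```text
[0.63991425 0.10771757 0.08563911] [ 0.73788707  0.60138561 -1.27643381]
```

View pics/c4.png

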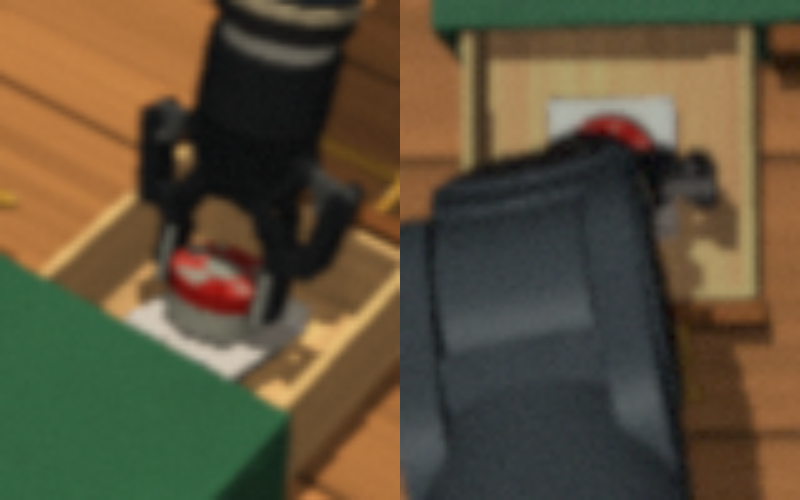

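The tin is held level with the slope just above the rest, centred across it, with the gripper clear of the drawer walls. Lowering gently by force.

>>> move_arm --steps '[[[0,0,-0.004,0,0,0],[0,0,-0.008,0,0,0],[0,0,-0.012,0,0,0],[0,0,-0.016,0,0,0],[0,0,-0.02,0,0,0],[0,0,-0.024,0,0,0],[0,0,-0.028,0,0,0],[0,0,-0.03,0,0,0],[0,0,-0.03,0,0,0],[0,0,-0.03,0,0,0]]]'

```text
t: 22.6
tcp_pos: [0.6395, 0.1078, 0.0793]
tcp_rot: [-0.027, 2.841, -0.004]
contact_force: [0.2, -0.1, -2.2]
opening: 0.0571
grasp_force: 32.7
```

>>> move_arm --steps '[[[0,0,-0.001,0,0,0],[0,0,-0.002,0,0,0],[0,0,-0.003,0,0,0],[0,0,-0.004,0,0,0],[0,0,-0.005,0,0,0],[0,0,-0.006,0,0,0],[0,0,-0.007,0,0,0],[0,0,-0.008,0,0,0],[0,0,-0.008,0,0,0],[0,0,-0.008,0,0,0]]]'

```text
t: 23.6
tcp_pos: [0.6395, 0.1078, 0.0777]
tcp_rot: [-0.027, 2.841, -0.004]
contact_force: [0.0, -0.0, -1.5]
opening: 0.057
grasp_force: 32.7
```

>>> move_arm --steps '[[[0,0,-0.001,0,0,0],[0,0,-0.002,0,0,0],[0,0,-0.003,0,0,0],[0,0,-0.004,0,0,0],[0,0,-0.005,0,0,0],[0,0,-0.006,0,0,0],[0,0,-0.007,0,0,0],[0,0,-0.008,0,0,0],[0,0,-0.008,0,0,0],[0,0,-0.008,0,0,0]]]'

```text
t: 24.6
tcp_pos: [0.6397, 0.1078, 0.0764]
tcp_rot: [-0.027, 2.841, -0.004]
contact_force: [-1.9, -1.2, 2.9]
opening: 0.057
grasp_force: 33.2
```

>>> move_arm --steps '[[[0,0,0,0,0,0],[0,0,0,0,0,0],[0,0,0,0,0,0],[0,0,0,0,0,0],[0,0,0,0,0,0],[0,0,0,0,0,0],[0,0,0,0,0,0],[0,0,0,0,0,0],[0,0,0,0,0,0],[0,0,0,0,0,0]]]' --grip 0.05

```text
t: 25.6
tcp_pos: [0.6395, 0.1078, 0.0761]
tcp_rot: [-0.027, 2.841, -0.004]
contact_force: [0.7, 0.3, -0.4]
opening: 0.0811
grasp_force: 0.0
```

>>> move_arm --steps '[[[-0.01,0,0.03,0,0,0],[-0.025,0,0.08,0,0,0],[-0.05,0,0.16,0,0,0],[-0.08,0,0.26,0,0,0],[-0.12,0,0.38,0,0,0],[-0.15,0,0.5,0,0,0],[-0.19,0,0.62,0,0,0],[-0.22,0,0.74,0,0,0],[-0.25,0,0.85,0,0,0],[-0.28,0,0.95,0,0,0]]]'

```text
t: 26.6
tcp_pos: [0.5831, 0.1078, 0.2685]
tcp_rot: [-0.027, 2.84, -0.004]
contact_force: [-0.6, 0.7, 0.2]
opening: 0.0812
grasp_force: 0.0
```

>>> move_arm --steps '[[[-0.1,-0.15,0,0,0,0],[-0.2,-0.3,0,0,0,0],[-0.3,-0.45,0,0,0,0],[-0.4,-0.6,0,0,0,0],[-0.5,-0.75,0,0,0,0],[-0.6,-0.9,0,0,0,0],[-0.7,-1,0,0,0,0],[-0.8,-1,0,0,0,0],[-0.8,-1,0,0,0,0],[-0.8,-1,0,0,0,0]]]'

```text
t: 27.6
tcp_pos: [0.4238, -0.0923, 0.2671]
tcp_rot: [-0.026, 2.839, -0.005]
contact_force: [-0.7, 0.3, 0.7]
opening: 0.0812
grasp_force: 0.0
```

Run:
```python
from h import *
E=arm.snapshot("scene");D=arm.snapshot("top");e=E["image"];d=D["image"];s=arm.state();print(s["tcp_pos"],s["contact_force"],s["opening"])
out=np.zeros((500,800,3),np.uint8);out[:,:400]=cv2.resize(e[150:250,290:370],(400,500));out[:,400:]=cv2.resize(d[150:250,240:320],(400,500));cv2.imwrite("pics/c5.png",out)
for h0,h1 in((0,7),(165,180)):
  for c,t in blobs(D,(h0,150,80),(h1,255,255),(265,165,300,205),6): print(c,t)
```

```text
[ 0.42432329 -0.09197869  0.26663008] [0.59424809 0.25478397 0.06013716] 0.08100318293644132
[281.         176.13636364] [279 174   6   5  22]
[275.20588235 180.88235294] [273 177   6   8  34]
[288.77777778 180.        ] [287 178   4   4   9]
[286.61538462 189.23076923] [285 188   4   4  13]
[279.92857143 190.64285714] [276 189   9   5  28]
```

View pics/c5.png

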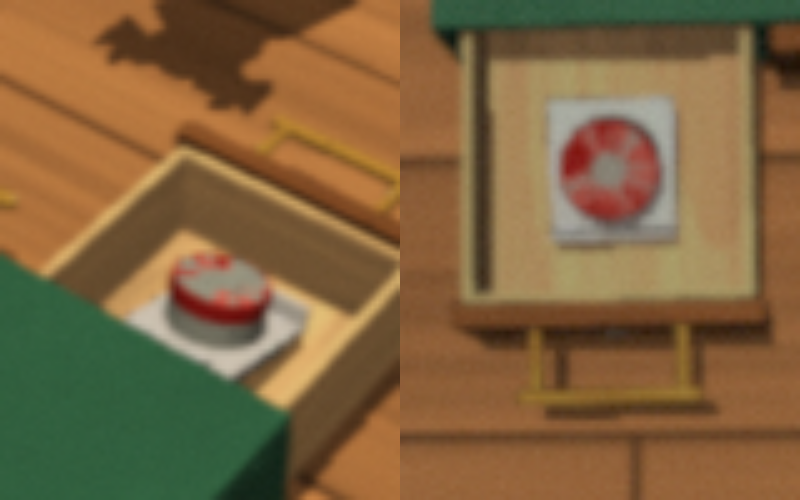

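The red tin lies flat and centred on the rest (lid at about (282,184) in the top view). The drawer is fully open and the gripper is clear.

Run:
```python
from h import *
d=arm.snapshot("top");print(ray(d,(281.8,184),.1007)+[.0089,0,-.0287])
print(arm.finish_job())
```

```text
[0.63945648 0.10673925 0.072     ]
the job is handed in; nothing more can be done
None
```

The left drawer was the unlocked one; it is pulled fully open, the red tin lies flat and centred on its rest, and the job is handed in (no verdict was returned).

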